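# Take the dripping stone basket off its hook and put it in the dryer

### The arm

A 7-joint arm with a two-finger parallel gripper is mounted at the origin on the work surface. World frame = base frame: x ahead of the robot, y to its left, z up, the work surface at z = 0. Lengths are in mm, angles in rad, forces in N, time in s.
With the tool pointing down it reaches from about 400 to 875 mm from the base axis. Payload 19.3 kg.
Tool frame: the origin (TCP) lies at the very end of the fingers, on their centre line; the grasp point (between the pads) lies 19 mm behind it (grip_point_offset is the z of the grasp point in the tool frame, in mm); z points along the fingers, y is the line along which they close (so a half turn about z gives the same grasp; the last joint's range is limited). The gripper opens to 85 mm and grips with 20 to 120 N. Pads are 22 mm wide; open, the fingers measure 114 mm over their backs; the gripper's body (76 mm by 85 mm) begins 54 mm behind the grasp point. The pads swing forward as they close: fully open they stand 13 mm farther back than shut.
Start: joints at [1.122, 0.521, -0.036, 1.599, 0.021, 1.021, -0.113], TCP at [231.101, -580.695, 231.291] pointing down, gripper open.
Joint ranges: [-2.91, 2.91], [-0.3, 2.13], [-1.5, 1.42], [0.17, 2.43], [-1.26, 4.41], [0.16, 1.93], [-2.52, 2.52]. Speed limits (rad/s): [1.89, 1.89, 2.39, 2.39, 3.01, 3.01, 3.01].

### API

Orientations are given as a 3x3 rotation matrix whose columns are the frame's x, y, z axes.
In Python, from workcell import movep, movel, goto_joints, open_gripper, clamp, wait, inverse_kinematics, read_state, camera, PlanningError, finish_job, grip_point_offset gives the robot as it stands. Calls block until the motion is done:
- movep(position, orientation): joint-space move of the TCP to a pose.
- movel(position, frame=None, max_speed=150, guard=None): straight line of the TCP; frame=None keeps the orientation; max_speed is the mean speed in mm/s. With guard (N) it stops when the force on the tool has changed by that much, and returns True; else False.
- goto_joints(angles): joint-space move.
- open_gripper() and clamp(): open the fingers fully, or close them until they stop; the grip force is fixed at half the most.
- wait(seconds).
- inverse_kinematics(position, orientation): joint angles nearest the present ones, or None.
- read_state(): the state.
- camera(name): name is "scene" or "top" or "wrist"; returns a dict with "image" (384x512x3 uint8, blue, green, red), "range_z" (384x512 float32, mm along the optical axis (not along the pixel's ray), 0 where there is no reading), "fx", "fy", "cx", "cy" (pixels), "cam_to_world" (4x4, takes a point from camera to world coordinates). Camera axes: x right, y up, looking along -z (the intrinsics and any distortion apply to the point x, -y, -z); pixel columns grow to the right and rows downward; lengths in mm; the calibration is good to about 2 mm. A picture is of the moment at which its call begins.
A pose or a line that the arm cannot do raises PlanningError and nothing moves.
- finish_job(): hands the job in; it is judged then, once.
The state is a dict: "time": time; "qpos": joint angles; "qvel": joint speeds; "joint_efforts": joint torques, N m; "eef_pos": TCP position; "tool_rot": TCP orientation; "ft_force": force on the tool from outside, world axes, zero at the start; "torque": the same for the moment, N m; "finger_gap": finger opening in mm; "gripper_force": force on a finger pad.
Only numpy, scipy, OpenCV 4.12 (cv2) and the standard library are available. Lean on these libraries where they do the work, as an engineer would, in place of code of your own. Each camera call takes 0.05 s, during which the arm holds its last target. There are 200 camera calls.

### The job

Lift the wire basket by its bail up off the deep two-pronged hook and, keeping it level so the turquoise stone stays in it, set it down gently on the drip plate in front of the bench dryer and let go. Then take the basket by its wooden end handle and slide it all the way into the dryer bay until it meets the back, let go, and push the lever on top of the dryer fully over to the back to switch it on. Leave the other things on the bench where they are.

Things in the scene. Friction and masses are not known exactly. Their poses are not given: they have to be found in the camera images.
- basket_center (a point): Steel wire basket, open on top, 100 mm long (its x) by 120 wide (y), walls 40 high, about 0.28 kg. A rigid bail across its width rises to 115 mm above its underside; a wooden handle sticks out of its -x end. Point: its middle, 20 mm above its underside. x: away from the handle end, z up. It starts hanging on the hook, handle toward the side the prongs point to; its stone may weigh half as much.
- basket_bar (a point): Middle of the bail's top bar: square steel, 10 by 10 mm, 120 mm long along the basket's y, 110 mm above the basket's underside, 10 mm toward the handle from the basket's middle; the bail's uprights are at its ends. Basket's axes. While it hangs, the prongs pass under the bar about 42 mm either side of this point, so its middle can be pinched from above.
- basket_handle (a point): Grip point of the wooden end handle: a straight level bar 22 mm wide (basket's y), 12 mm thick, centre line 32 mm above the basket's underside. The point lies 65 mm out from the basket's end wall, 115 mm from the basket's middle; the handle ends 27 mm farther out. Basket's axes.
- hook_rest (a point): Fixed steel stand with two round prongs 8 mm thick, 84 mm apart, running level toward the stand's -x and turned up at the ends. Point: between the prongs, at the height of their upper side, where the bar rests. The upturns' inner face is 18 mm toward -x, the tips end 30 mm toward -x, 38 mm above this point. Cross beam 80 mm to +x, 6 mm above this point. x: against the prongs, z up.
- dryer: Fixed grey dryer 245 mm wide, 155 deep, 165 high. Origin: on the table, middle of the bay's mouth, in the front face plane. x into the bay, y left, z up. Bay: 150 mm wide, ceiling at 135 mm, back 95 mm in. Bay floor and drip plate are one flat plate, 170 wide, top 6 mm above the table, sticking out 180 mm before the face. The column right of the bay (y -75 to -155 mm) bears the lever.
- dryer_home (a point): Where the basket's centre point must come to: 45 mm in from the dryer's front face, in the middle of the bay, 26 mm above the table; the basket then touches the back and stands 5 mm out of the face. Same axes as the dryer.
- lever (a joint): Switch lever on the dryer's top, rad: about 0 leaning to the front (off), 1.0 leaning to the back (on, its stop). It is light and stays where it is left.
- lever_tip (a point): Centre of the 26 mm ball at the tip of the 80 mm switch lever on the dryer's top. It swings in the dryer's x-z plane about a pivot at dryer x 85, y -115, z 187 mm; at 0 it leans 0.5 rad to the front, at 1.0 rad 0.5 to the back. Rod 10 mm thick.
- chunk_center (a point): Brown and turquoise rough stone, about 60 by 45 by 36 mm, lying in the basket. Point: its centre.
- specimen_box: Bystander: clear acrylic box with a latch lid, 90 by 120 by 56 mm; origin at its underside.
- loupe: Bystander: black loupe, 60 mm across, 42 mm high; origin at its underside.
- dop_stick: Bystander: wooden stick 150 mm long, 12 mm thick, lying; origin at its underside.
- rough_rock: Bystander: larger rough stone, about 85 mm long, 55 mm high; origin at its underside.
- rinse_bottle: Bystander: white bottle, 64 mm across, 150 mm high; origin at its underside.
- drawers: Fixed bystander: grey housing 130 by 120 by 90 mm with a small red parts drawer; origin at its underside.

How it is judged (in metres and radians):
On the way, in this order (a step that is already met when the one before it is completed fails the run):
1. the basket is clear of the hook, out in front of the tips (horizontal distance between basket_bar and hook_rest above 0.04 m and contact force between basket and hook below 0.1 N), for 0.1 s.
2. the basket stands upright and released on the drip plate, outside the bay (contact force between the fingers and basket below 0.1 N and contact force between basket and dryer above 0.5 N and angle between basket_center's own z axis and vertical below 0.1 rad and height (world z) of basket_center below 0.032 m and linear speed of basket below 0.03 m/s and x of basket_center in the frame of dryer below -0.02 m), for 0.3 s.
3. the basket is taken by its wooden end handle (contact force between the fingers and basket above 1 N and distance between the grasp point and basket_handle below 0.045 m), for 0.2 s.
4. the basket is fully in the bay, against its back, and let go (x of basket_center in the frame of dryer_home above -0.01 m and height (world z) of basket_center below 0.034 m and contact force between the fingers and basket below 0.1 N), for 0.2 s.
5. the lever is over to the back (value of joint lever above 0.8 rad), for 0.2 s.
At the end, for the whole second after the job is handed in: The basket stands level (within 0.1 rad) and released in the dryer bay, within 10 mm of touching the back, within 25 mm of the home point and 0.2 rad of straight, at rest, with the stone in it, and the lever is over to the back (more than 0.8 rad) (x of basket_center in the frame of dryer_home above -0.01 m and distance between basket_center and dryer_home below 0.025 m and angle between the x axis of basket_center and the x axis of dryer, either way round below 0.2 rad and angle between basket_center's own z axis and vertical below 0.1 rad and linear speed of basket below 0.02 m/s and distance between chunk_center and basket_center below 0.05 m and height (world z) of chunk_center below 0.06 m and value of joint lever above 0.8 rad and contact force between the fingers and basket below 0.1 N).
It fails at once if the basket is tipped by more than 0.5 rad (angle between basket_center's own z axis and vertical above 0.5 rad).
It fails at once if the basket is dropped (moves faster than 0.5 m/s while not held) (linear speed of basket above 0.5 m/s and contact force between the fingers and basket below 0.1 N).
It fails at once if the stone leaves the basket (distance between chunk_center and basket_center above 0.09 m).
It fails at once if another thing on the bench is moved by more than 30 mm (distance of any of specimen_box, loupe, dop_stick, rough_rock, rinse_bottle from where it was at the start of the episode above 0.03 m).
It also fails if it takes over 69 s, if anything falls off the work surface, if the arm or the gripper's body presses on something with over 40 N, if the wrist force passes 120 N, or if a joint passes its speed limit or range.

## Working session

There is one attempt and no reset: what is moved stays moved. The work goes in short steps, each a Python script; the robot and the scene stay as the last script left them, time stands still between calls to the robot, and variables do not carry over. Pictures are saved under pics/ and viewed, at most 10 in all, crops included, and the job is handed in when it is done.

```bash
mkdir -p pics; cat > h.py <<'E'
import numpy as np, cv2
from workcell import *
def cloud(c):
    z=c["range_z"].astype(float); v,u=np.mgrid[:z.shape[0],:z.shape[1]]
    p=np.stack([(u-c["cx"])/c["fx"]*z,-(v-c["cy"])/c["fy"]*z,-z,np.ones_like(z)],-1)
    w=(p@np.array(c["cam_to_world"]).T)[...,:3]; w[z<=0]=np.nan
    return w
E
python3 - <<'E'
from h import *
import pickle
for n in("scene","top"):
    c=camera(n); pickle.dump(c,open(n+".pkl","wb")); cv2.imwrite(f"pics/{n}0.png",cv2.resize(c["image"],(768,576),interpolation=cv2.INTER_CUBIC))
    print(n,{k:(np.round(v,3).tolist()) for k,v in c.items() if k not in("image","range_z")})
s=read_state(); print(s, grip_point_offset)
E
```

```text
scene {'fx': 356.895, 'fy': 356.895, 'cx': 254.266, 'cy': 192.298, 'cam_to_world': [[-0.315, -0.828, 0.463, 1201.296], [0.949, -0.278, 0.149, 204.816], [0.006, 0.486, 0.874, 1384.808], [0.0, 0.0, 0.0, 1.0]]}
top {'fx': 391.44, 'fy': 391.44, 'cx': 256.89, 'cy': 191.162, 'cam_to_world': [[-0.029, 0.995, -0.098, 411.393], [-1.0, -0.03, -0.007, -17.315], [-0.01, 0.097, 0.995, 1403.758], [0.0, 0.0, 0.0, 1.0]]}
{'time': 0.1, 'qpos': array([ 1.12179041,  0.52192781, -0.03630319,  1.59995143,  0.02118156,
        1.02111158, -0.11277153]), 'qvel': array([ 0.0019067 , -0.00126201,  0.00012388, -0.0025166 , -0.00027646,
       -0.0005825 , -0.00065688]), 'joint_efforts': array([ 3.53987001e-03, -9.28489137e+01,  1.98336214e+00, -3.70535481e+01,
        1.80846371e-02,  5.36916079e-03,  9.45974512e-05]), 'eef_pos': array([ 230.97847217, -580.4235532 ,  230.79998149]), 'tool_rot': array([[ 9.29111733e-01,  3.69798858e-01, -4.37183268e-04],
       [ 3.69799110e-01, -9.29111286e-01,  9.14755681e-04],
       [-6.79163016e-05, -1.01158022e-03, -9.99999486e-01]]), 'ft_force': array([ 0.84776677, -0.53088857, -1.04370798]), 'torque': array([-0.05200549,  0.0330107 , -0.05971685]), 'gripper_force': 0.0, 'finger_gap': 85.23722034801214} -18.700000000000003
```

View pics/scene0.png

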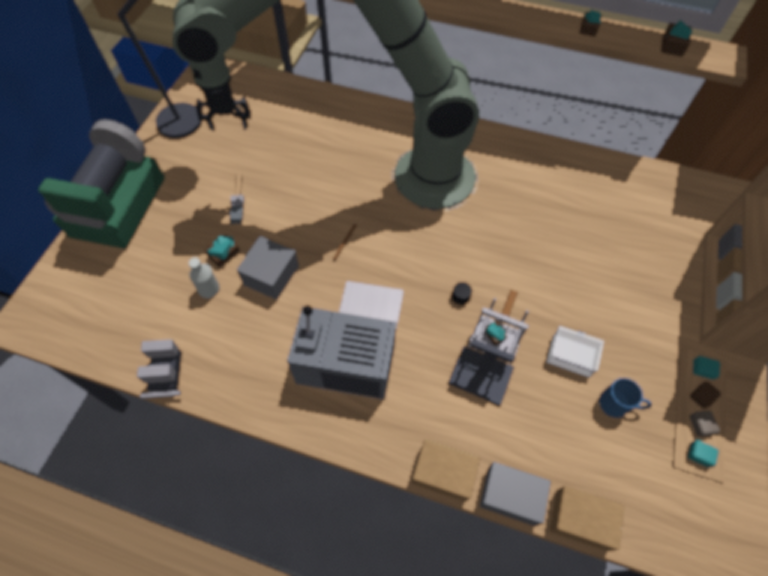

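View pics/top0.png

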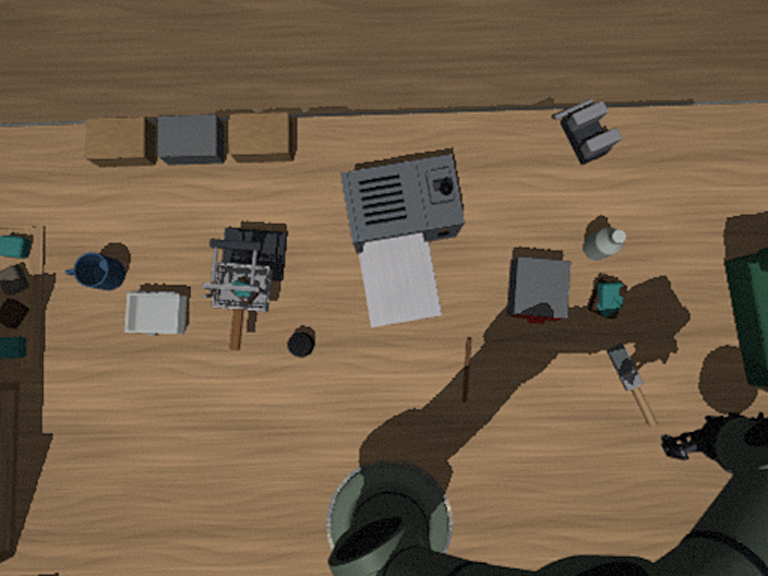

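The scene picture shows the dryer with its white drip plate at about (350,340) and the basket on the hook at (497,335). In the top view the dryer is at (405,200), the plate at (400,280), the lever ball at (444,186), the bail bar at about (232,288) and the handle at (236,330). Next I compute positions from the depth images.

```bash
python3 - <<'E'
from h import *
import pickle
T=pickle.load(open("top.pkl","rb"));S=pickle.load(open("scene.pkl","rb"))
W={"top":cloud(T),"scene":cloud(S)}
def rect(p): 
    r=cv2.minAreaRect(p[:,:2].astype(np.float32)); return np.round(r[0],1),np.round(r[1],1),round(r[2],2)
for n,w in W.items():
    p=w.reshape(-1,3); p=p[~np.isnan(p).any(1)]
    c0=W["top"][133,270]
    near=p[np.hypot(*(p[:,:2]-c0[:2]).T)<200]
    d=near[abs(near[:,2]-165)<4]; print(n,"dryer top",len(d),rect(d),np.median(d[:,2]))
    l=near[(near[:,2]>225)]; print(n," lever",len(l),l.mean(0).round(1) if len(l) else'',l.max(0).round() if len(l) else '', l.min(0).round() if len(l) else '')
    c1=W["top"][190,160][:2]
    b=p[np.hypot(*(p[:,:2]-c1).T)<170]; print(" basket around",c1, np.histogram(b[:,2],bins=np.arange(0,420,20))[0])
w=W["top"]
# plate by colour
g=T["image"]; m=(g.min(2)>140); m[:, :230]=0; m[:,300:]=0; m[:150]=0;m[225:]=0
q=w[m]; q=q[~np.isnan(q).any(1)]; print("plate",rect(q),np.median(q[:,2]))
for nm,(u,v) in dict(box=(155,312),loupe=(301,343),bar=(232,288),handle=(236,335)).items(): print(nm,w[int(v/1.5),int(u/1.5)].round())
for n,im,(x0,y0,x1,y1) in(("top",T["image"],(130,145,200,240)),("scene",S["image"],(290,185,360,275))):
    cv2.imwrite(f"pics/{n}_b.png",cv2.resize(im[y0:y1,x0:x1],None,fx=6,fy=6,interpolation=cv2.INTER_CUBIC))
a=cv2.imread("pics/top_b.png");b=cv2.imread("pics/scene_b.png");h=min(a.shape[0],b.shape[0]);cv2.imwrite("pics/b.png",np.hstack([a[:h],b[:h]])[:600])
E
```

```text
top dryer top 2817 (array([724. , -47.8]), array([155.9, 244.8]), 8.24) 165.06065287733213
top  lever 58 [ 712.8 -131.5  270.3] [ 726. -121.  278.] [ 703. -143.  261.]
 basket around [552.42435592 315.74800883] [3196   52  100  602  221  342   17   20  440   61   13    0    0    0
    0    0    0    0    0    0]
scene dryer top 1991 (array([726.7, -47.9]), array([156.9, 245.4]), 8.2) 165.2075358330419
scene  lever 58 [ 722.2 -130.2  260.4] [ 736. -121.  278.] [ 704. -142.  227.]
 basket around [552.42435592 315.74800883] [2379   55   74  266  141  206   27   34  355   49    8    0    0    0
    0    0    0    0    0    0]
plate (array([566.5, -39. ]), array([203. , 170.7]), 8.18) 5.947145714568137
box [502. 529.  50.]
loupe [423. 194.  42.]
bar [539. 316. 177.]
handle [443. 328. 101.]
```

View pics/b.png

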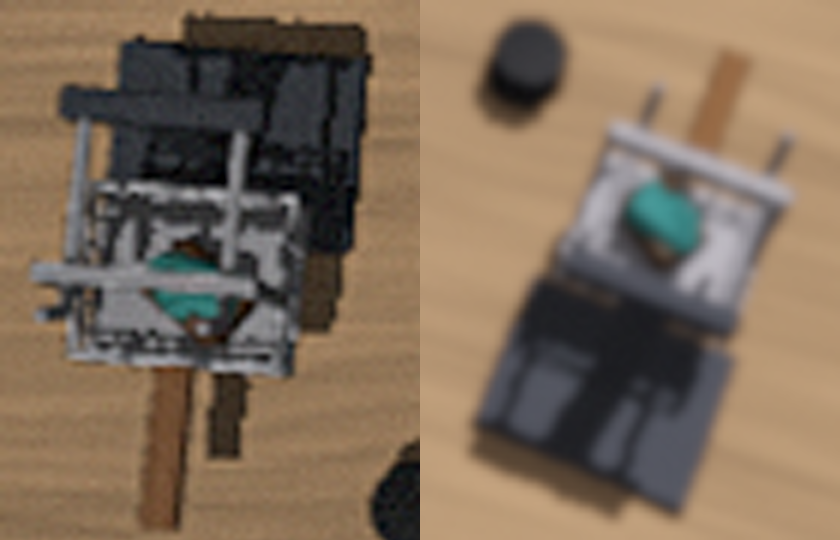

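Both views agree. The dryer's top is at 165 mm, its yaw is 8.2° and its mouth is at about (644,-27), and the plate is at 6 mm. The bar's top is at about 177 mm, and the prongs and handle point toward the robot. Now I fit the bar and move the wrist camera over it.

```bash
cat >> h.py <<'E'
YAW=np.deg2rad(8.2); DX=np.array([np.cos(YAW),np.sin(YAW),0]); DY=np.array([-np.sin(YAW),np.cos(YAW),0]); DO=np.array([644.,-26.8,0])
def dry(x,y,z): return DO+x*DX+y*DY+[0,0,z]
def R(yv):
    yv=np.array([yv[0],yv[1],0.])/np.hypot(yv[0],yv[1]); z=np.array([0,0,-1.]); return np.stack([np.cross(yv,z),yv,z],1)
E
python3 - <<'E'
from h import *
import pickle
T=pickle.load(open("top.pkl","rb"));w=cloud(T)
a=np.array([135.3,190.3]);b=np.array([172,192.3])
q=np.array([w[int(round(v+dv)),int(round(u))] for (u,v) in a+(b-a)*np.linspace(0.05,.95,40)[:,None] for dv in(-1,0,1)])
q=q[(q[:,2]>165)&(q[:,2]<190)]; print(len(q),q.mean(0).round(1),np.median(q[:,2]).round(1),w[190,135:139].round(),w[192,169:174].round())
l=cv2.fitLine(q[:,:2].astype(np.float32),cv2.DIST_HUBER,0,.01,.01).ravel(); print(l)
by=l[:2]*np.sign(l[1]); bx=np.array([by[1],-by[0]]); print("bx",bx,np.rad2deg(np.arctan2(bx[1],bx[0])))
s=read_state(); movel([s["eef_pos"][0],s["eef_pos"][1],370],max_speed=250)
c=np.append(q.mean(0)[:2],370)
best=None
for sg in(1,-1):
    j=inverse_kinematics(c,R(sg*bx)); print(sg,None if j is None else np.round(j,2))
E
```

```text
120 [540.9 317.2 178.8] 178.8 [[547. 377. 177.]
 [547. 373. 178.]
 [547. 370. 180.]
 [546. 365. 183.]] [[538. 270. 173.]
 [537. 266. 178.]
 [537. 263. 177.]
 [537. 259. 181.]
 [538. 258. 168.]]
[7.8199178e-02 9.9693775e-01 5.4065088e+02 3.1681506e+02]
bx [ 0.99693775 -0.07819918] -4.4850616
1 [ 0.01  0.6  -1.08  1.37  0.53  1.48 -1.12]
-1 [ 0.08  0.69 -1.27  1.36  0.65  1.55  1.94]
```

```bash
python3 - <<'E'
from h import *
q=read_state()["qpos"].copy(); q[0]=-0.5; goto_joints(q); s=read_state(); print(s["time"],s["eef_pos"])
bx=np.array([.997,-.078])
for sg in(1,-1):
    j=inverse_kinematics([500,317,360],R(sg*bx)); print(sg,None if j is None else np.round(j,2))
    for p in ([541,317,170],[430,310,250],dry(-95,0,120)):
        jj=inverse_kinematics(p,R(sg*bx)); print("   ",None if jj is None else np.round(jj,2))
E
```

```text
3.9667 [569.63795721 255.86335716 369.66868224]
1 [-0.7   0.36  0.04  1.52 -0.02  1.26 -0.73]
    [-0.65  0.59  0.03  1.65 -0.02  0.9  -0.68]
    [-0.75  0.35  0.01  1.83 -0.    0.96 -0.81]
    [-0.12  0.56  0.11  1.9  -0.09  0.69 -0.03]
-1 [-0.26  0.41 -0.58  1.49  0.23  1.31  2.2 ]
    [-0.25  0.65 -0.57  1.63  0.4   0.98  2.11]
    [-0.29  0.4  -0.59  1.81  0.26  1.01  2.08]
    [-0.75  0.99  1.22  1.93 -1.08  1.09 -2.27]
```

```bash
python3 - <<'E'
from h import *
import pickle
bx=np.array([.997,-.078])
movep([541,317,350],R(bx)); wait(.2)
c=camera("wrist"); pickle.dump(c,open("w1.pkl","wb")); cv2.imwrite("pics/w1.png",c["image"]); print(np.round(c["cam_to_world"],2).tolist(),c["fx"],read_state()["time"], read_state()["eef_pos"])
E
```

```text
[[1.0, 0.07, 0.02, 547.31], [-0.08, 0.96, 0.27, 384.23], [0.0, -0.27, 0.96, 492.69], [0.0, 0.0, 0.0, 1.0]] 297.81695118293845 4.85 [541.48719236 316.207366   350.2305001 ]
```

View pics/w1.png

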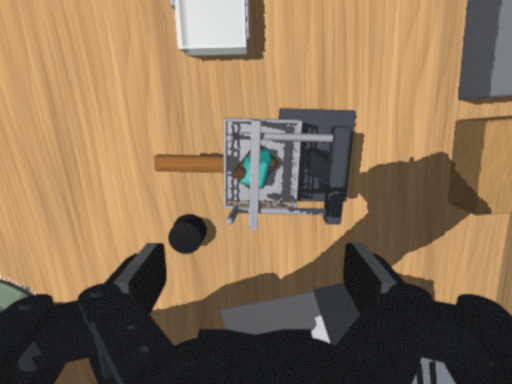

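The wrist view shows the bar running from (256,121) to (253,229), the handle from (155,163) to (223,163), and the cross beam at about x=340. I fit the bar from this view's depth.

```bash
python3 - <<'E'
from h import *
import pickle
c=pickle.load(open("w1.pkl","rb")); w=cloud(c)
m=np.zeros(w.shape[:2],bool); m[118:232,246:264]=1
m&=(w[...,2]>160)&(w[...,2]<190)
v,u=np.nonzero(m); q=w[m]; print(len(q),u.min(),u.max(),v.min(),v.max(),q.mean(0).round(1),np.median(q[:,2]).round(1))
r=cv2.minAreaRect(q[:,:2].astype(np.float32)); print(r)
l=cv2.fitLine(q[:,:2].astype(np.float32),cv2.DIST_HUBER,0,.01,.01).ravel(); print(l)
h=w[158:169,158:220].reshape(-1,3); h=h[h[:,2]>60]; print("handle",h.mean(0).round(1),np.median(h[:,2]),cv2.minAreaRect(h[:,:2].astype(np.float32)))
b=w[125:215,325:352].reshape(-1,3); b=b[b[:,2]>150]; print("beam",b.mean(0).round(1),b[:,2].max(),cv2.minAreaRect(b[:,:2].astype(np.float32)))
E
```

```text
1144 246 263 120 229 [542.4 321.2 177.5] 178.7
((542.704833984375, 318.0787048339844), (119.63707733154297, 19.592296600341797), 85.17886352539062)
[9.8286077e-02 9.9515820e-01 5.4230353e+02 3.2147192e+02]
handle [456.  328.2 102.8] 102.74584086316054 ((455.8758850097656, 328.12896728515625), (13.840777397155762, 80.97151947021484), 85.40711212158203)
beam [631.7 319.  172.6] 177.10633807811774 ((633.20166015625, 315.7303161621094), (98.2623062133789, 25.819896697998047), 89.2789306640625)
```

```bash
python3 - <<'E'
from h import *
a=np.deg2rad(-4.7); bx=np.array([np.cos(a),np.sin(a)]); Rb=R(bx)
p=np.array([541.8,318.5,0])
movel(p+[0,0,230],Rb,max_speed=200)
print(movel(p+[0,0,155],max_speed=80,guard=15), read_state()["eef_pos"])
f0=read_state()["ft_force"]
clamp(); s=read_state(); print(s["finger_gap"],s["gripper_force"],s["ft_force"]-f0)
hit=movel(p+[0,0,218],max_speed=60,guard=25); s=read_state(); print(hit,s["eef_pos"],s["finger_gap"],s["gripper_force"],s["ft_force"]-f0,s["time"])
E
```

```text
False [542.06113654 318.64283333 155.52765401]
8.47563951202746 58.50429832935333 [-0.68875992  1.56181966  1.78002619]
True [541.52247509 318.09584295 215.1968709 ] 8.701798687372126 60.20749629484271 [-2.51954116  1.326405   -8.51800225] 8.325
```

```bash
python3 - <<'E'
from h import *
wait(.2); s=read_state(); print(s["ft_force"],s["torque"],s["eef_pos"])
c=camera("wrist"); t=camera("scene")
cv2.imwrite("pics/w2.png",np.hstack([cv2.resize(c["image"],(400,300)),cv2.resize(t["image"][160:280,270:430],(400,300),interpolation=cv2.INTER_CUBIC)]))
E
```

```text
[-2.32799348  0.87656684 -7.60116017] [0.10796623 0.60077285 0.0427287 ] [541.45237632 318.02834256 214.55733499]
```

View pics/w2.png

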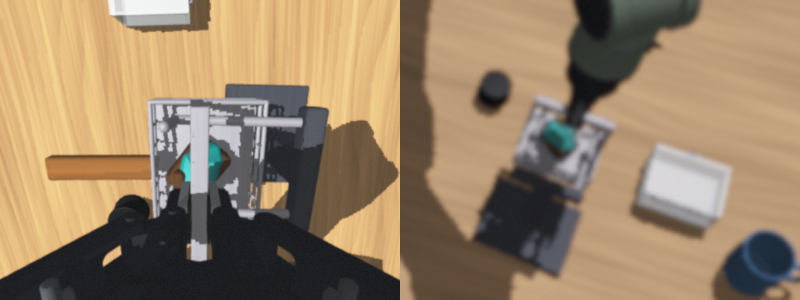

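The 25 N guard stop makes sense: the basket's rim has met the prongs from below, since only about 56 mm of lift is free. I lower to the middle of the 38–56 mm window and check level and slip.

```bash
python3 - <<'E'
from h import *
import pickle
s=read_state();p=s["eef_pos"]
movel([p[0],p[1],202],max_speed=40); wait(.3); s=read_state(); print(s["eef_pos"],s["ft_force"],s["torque"],s["finger_gap"])
c=camera("wrist"); pickle.dump(c,open("w3.pkl","wb")); w=cloud(c); g=c["image"].astype(int)
q=w.reshape(-1,3); k=np.isfinite(q).all(1)
hsv=cv2.cvtColor(c["image"],cv2.COLOR_BGR2HSV).reshape(-1,3)
h=q[k&(q[:,2]>100)&(q[:,2]<190)&(q[:,0]>385)&(q[:,0]<485)&(abs(q[:,1]-328)<12)]
A=np.c_[h[:,0]-440,h[:,1]-328,np.ones(len(h))]; 
co=np.linalg.lstsq(A[:],h[:,2],rcond=None)[0]; print("handle",len(h),h.mean(0).round(1),np.percentile(h[:,2],[5,50,95]).round(1),"slope x",co)
b=q[k&(abs(q[:,0]-541)<8)&(q[:,1]>338)&(q[:,1]<376)&(q[:,2]>200)&(q[:,2]<250)]; print("bar",len(b),b.mean(0).round(1),np.polyfit(b[:,1],b[:,2],1) if len(b)>5 else '')
E
```

```text
[541.68534093 318.01368277 202.16762442] [ 0.28301314 -0.04266957 -2.93052828] [ 0.00753855 -0.00657005  0.02484583] 8.852767543236446
handle 3278 [447.4 328.1 148.9] [144.1 149.4 150.6] slope x [-1.56143117e-02 -1.41396003e-01  1.49051056e+02]
bar 1837 [544.8 356.6 225.6] [-2.46096127e-03  2.26521299e+02]
```

There was no slip (handle and bar both rose about 47 mm) and the basket is level, with forces back to its weight alone. Next I carry it out and place it.

```bash
python3 - <<'E'
from h import *
s=read_state();p=s["eef_pos"]; a=np.deg2rad(-4.7); bx=np.array([np.cos(a),np.sin(a),0])
print(movel(p-118*bx,max_speed=70,guard=12)); s=read_state(); print(s["eef_pos"],s["ft_force"],s["time"])
q=s["eef_pos"]; movel(q+[0,0,15],max_speed=60)
t=dry(-185,0,217); print(t); movel(t,R(DX[:2]),max_speed=120)
movel(dry(-95,0,150),max_speed=70); movel(dry(-95,0,108),max_speed=50); wait(.4)
s=read_state(); print(s["eef_pos"],s["ft_force"],s["time"])
h=movel(dry(-95,0,94),max_speed=10,guard=3); s=read_state(); print(h,s["eef_pos"],s["ft_force"],s["torque"],s["finger_gap"],s["time"])
E
```

```text
False
[424.33054217 327.60239227 202.07792645] [-0.29085388 -0.23940887 -3.38387786] 11.2833
[460.89139728 -53.18635274 217.        ]
[549.99399332 -40.33953831 108.07786671] [-0.44843573 -0.51472567 -3.94855731] 18.1667
True [549.39754124 -40.41133128  97.26782091] [-1.68526056 -0.43013687  3.21329098] [-0.03998115  0.23445386 -0.02488226] 8.795075021382985 19.1417
```

```bash
python3 - <<'E'
from h import *
import pickle
open_gripper(); wait(.3)
movel(dry(-95,0,160),max_speed=100); movel(dry(-175,0,290),max_speed=200); wait(.4)
for n in("wrist","top"):
    c=camera(n); pickle.dump(c,open(n+"4.pkl","wb")); 
    if n=="wrist": cv2.imwrite("pics/w4.png",c["image"])
print(read_state()["time"])
E
```

```text
22.3667
```

View pics/w4.png

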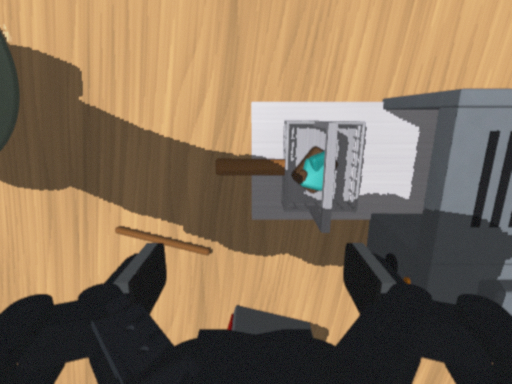

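The basket stands upright on the plate with the stone inside, and the handle runs from (217,166) to (284,167). I measure the handle in the dryer frame.

```bash
python3 - <<'E'
from h import *
import pickle
M=np.c_[DX[:2],DY[:2]]
for n in("wrist","top"):
    w=cloud(pickle.load(open(n+"4.pkl","rb"))); q=w.reshape(-1,3); q=q[np.isfinite(q).all(1)]
    d=np.c_[(q[:,:2]-DO[:2])@M,q[:,2]]
    h=d[(d[:,2]>34)&(d[:,2]<60)&(d[:,0]<-140)&(d[:,0]>-250)&(abs(d[:,1])<35)]
    if len(h)>10: print(n,len(h),h.mean(0).round(1),np.median(h[:,2]).round(1),"x range",np.percentile(h[:,0],[1,99]).round(1),"y",np.percentile(h[:,1],[3,97]).round(1),"slope dy/dx",np.polyfit(h[:,0],h[:,1],1)[0].round(3),"dz/dx",np.polyfit(h[:,0],h[:,2],1)[0].round(3))
    b=d[(d[:,2]>110)&(d[:,2]<135)&(abs(d[:,0]+95)<25)&(abs(d[:,1])<75)]
    if len(b)>10: print(" bar",b.mean(0).round(1),np.percentile(b[:,1],[2,98]).round(1))
# side walls / column inner edge of mouth from wrist, dryer front edges
w=cloud(pickle.load(open("wrist4.pkl","rb"))).reshape(-1,3); w=w[np.isfinite(w).all(1)]
d=np.c_[(w[:,:2]-DO[:2])@M,w[:,2]]
pl=d[(d[:,2]<9)&(d[:,2]>4)&(d[:,0]<-60)&(d[:,0]>-185)]; print("plate",np.percentile(pl[:,0],[.5]),np.percentile(pl[:,1],[.5,99.5]))
for p in(dry(-212,0,19),dry(-80,0,19),dry(20,-115,235),dry(110,-115,240)):
    for sg in(1,-1): j=inverse_kinematics(p,R(sg*DY[:2])); print(None if j is None else np.round(j,2))
E
```

```text
wrist 1109 [-183.2    0.4   43.6] 43.7 x range [-225.6 -141.1] y [-10.6  10.5] slope dy/dx 0.002 dz/dx 0.002
 bar [-96.1   2.6 120. ] [-57.4  57.1]
plate [-178.62428268] [-265.18565522   83.49479138]
[ 0.05  0.63 -0.07  2.22  0.13  0.3   1.58]
[-0.15  0.64  0.19  2.22 -0.39  0.3  -1.06]
[ 0.05  0.74 -0.12  1.89  0.16  0.53  1.53]
[-0.24  0.77  0.29  1.9  -0.4   0.53 -1.11]
[ 0.18  0.63 -0.11  1.39  0.07  1.12  1.77]
[-0.14  0.67  0.44  1.41 -0.3   1.13 -1.08]
[ 0.14  0.79 -0.12  1.08  0.09  1.28  1.75]
[-0.12  0.83  0.45  1.1  -0.34  1.28 -1.13]
```

```bash
python3 - <<'E'
from h import *
Rd=R(DY[:2])
movep(dry(-207,0.3,110),Rd); print(movel(dry(-207,0.3,20.5),max_speed=90,guard=10))
f0=read_state()["ft_force"]; clamp(); wait(.3); s=read_state(); print(s["finger_gap"],s["gripper_force"],s["ft_force"]-f0,s["time"])
h=movel(dry(-95,0,20.5),max_speed=60,guard=12); s=read_state(); print(h,(s["eef_pos"]-DO)@np.c_[DX,DY],s["eef_pos"][2],s["ft_force"]-f0)
if not h:
    h=movel(dry(-70,0,20.5),max_speed=20,guard=9); s=read_state(); print(h,(s["eef_pos"]-DO)@np.c_[DX,DY],s["eef_pos"][2],s["ft_force"]-f0,s["time"])
E
```

```text
False
21.063116640119418 60.85032820701599 [-0.81268988 -0.68814574  3.15803687] 25.7583
False [-9.54669256e+01  5.67014352e-02] 20.429487266865106 [-3.42091913 -1.19004769  5.54384176]
True [-76.95079054  -0.10401192] 20.253444846999695 [-2.0449808  -1.0134959   6.40742571] 28.6833
```

```bash
python3 - <<'E'
from h import *
import pickle
Rd=R(DY[:2]); p=read_state()["eef_pos"]
open_gripper(); wait(.3); movel(p+[0,0,90],max_speed=150); movel(dry(-130,0,290),max_speed=200); wait(.1)
c=camera("wrist"); pickle.dump(c,open("w5.pkl","wb")); cv2.imwrite("pics/w5.png",c["image"])
M=np.c_[DX[:2],DY[:2]]; q=cloud(c).reshape(-1,3); q=q[np.isfinite(q).all(1)]
d=np.c_[(q[:,:2]-DO[:2])@M,q[:,2]]
h=d[(d[:,2]>34)&(d[:,2]<60)&(d[:,0]<-12)&(d[:,0]>-130)&(abs(d[:,1])<35)]
print(len(h),h.mean(0).round(1),"x range",np.percentile(h[:,0],[1,99]).round(1),"y",np.percentile(h[:,1],[3,97]).round(1),"dz/dx",np.polyfit(h[:,0],h[:,2],1)[0],"dy/dx",np.polyfit(h[:,0],h[:,1],1)[0])
b=d[(d[:,2]>215)&(abs(d[:,1]+115)<30)&(d[:,0]>0)&(d[:,0]<110)]; print("lever",len(b),b.mean(0).round(1) if len(b) else '',read_state()["time"])
E
```

```text
927 [-56.9   0.5  43.5] x range [-96.7 -13.4] y [-9.6 11. ] dz/dx 0.012104813480732009 dy/dx -0.008882084824243063
lever 0  31.6083
```

View pics/w5.png

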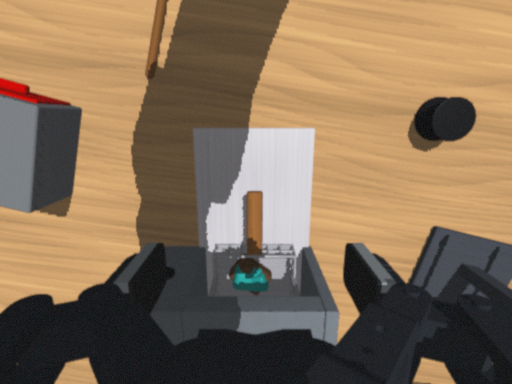

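The basket is home: the handle end at -97 puts its centre at about +45, straight and level. Now the lever.

```bash
python3 - <<'E'
from h import *
import pickle
Rd=R(DY[:2]); clamp()
movel(dry(-5,-115,300),max_speed=200); print(movel(dry(-5,-115,246),max_speed=100,guard=10))
h=movel(dry(112,-115,246),max_speed=60,guard=14); s=read_state(); print(h,(s["eef_pos"]-DO)@np.c_[DX,DY],s["ft_force"],s["time"])
e=(s["eef_pos"]-DO)@DX; movel(dry(e-25,-115,246),max_speed=80); movel(dry(-60,-115,330),max_speed=200)
q0=read_state()["qpos"]; q0[0]+=.6; goto_joints(q0); wait(.3)
M=np.c_[DX[:2],DY[:2]]
for n in("top","scene"):
    c=camera(n); pickle.dump(c,open(n+"6.pkl","wb")); q=cloud(c).reshape(-1,3); q=q[np.isfinite(q).all(1)]
    d=np.c_[(q[:,:2]-DO[:2])@M,q[:,2]]; b=d[(d[:,2]>242)&(d[:,2]<285)&(abs(d[:,1]+115)<25)&(d[:,0]>20)&(d[:,0]<160)]; print(n,len(b),b.mean(0).round(1) if len(b) else '')
    cv2.imwrite(f"pics/{n}6.png",c["image"])
print(read_state()["time"])
t=cv2.imread("pics/top6.png");s=cv2.imread("pics/scene6.png")
cv2.imwrite("pics/f.png",np.vstack([np.hstack([cv2.resize(t,(400,300)),cv2.resize(s,(400,300))]),np.hstack([cv2.resize(t[90:225,220:400],(400,300)),cv2.resize(s[185:275,180:300],(400,300))])]))
E
```

```text
False
True [  99.3980052 -115.0574867] [-5.65331801 -0.3791678   3.92047245] 35.6333
top 62 [ 119.8 -113.7  263.8]
scene 48 [ 127.  -113.5  264.7]
38.8083
```

View pics/f.png

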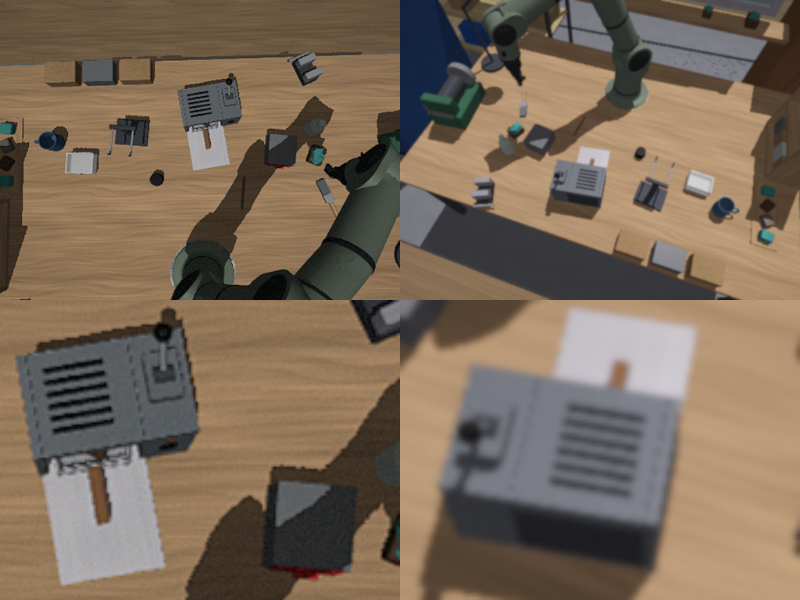

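The final views show the lever over to the back, with its ball at dryer x of about 123 (which is 1.0 rad). The basket is in the bay with its handle straight, and the other things are undisturbed. I hand in the job.

```bash
python3 -c "
from workcell import *
print(finish_job())"
```

```text
the job is handed in; nothing more can be done
None
```

The basket is in the dryer bay against the back, level and with the stone in it, the lever is fully over to the back, and the job was handed in at about 39 s on the robot's clock; no verdict came back.

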